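# Nip the black block in its cam clamp

### The arm

A 6-joint arm with a two-finger parallel gripper is mounted at the origin on a cart in front of the work surface, level with it; the furniture and walls round the work are solid. World frame = base frame: x ahead of the robot, y to its left, z up, the work surface at z = 0. Lengths are in mm, angles in rad, forces in N, time in s.
With the tool pointing down it reaches from about 350 to 875 mm from the base axis. Payload 4.2 kg.
Tool frame: the origin (TCP) lies midway between the tips of the shut fingers; the grasp point (between the pads) lies 19 mm behind it; z points along the fingers, y is the line along which they close (so a half turn about z gives the same grasp; the last joint's range is limited). The gripper opens to 85 mm and grips with 20 to 120 N. Pads are 22 mm wide; open, the fingers measure 114 mm over their backs; the gripper's body (76 mm by 85 mm) begins 54 mm behind the grasp point. The pads swing forward as they close: fully open they stand 13 mm farther back than shut.
Start: joints at [1.498, 0.385, 0.008, 0, -1.194, -0.259], TCP at [203.558, 590.9, 231.312] pointing down, gripper open.
Joint ranges: [-3.14, 3.14], [-1.21, 2.06], [-1.07, 1.41], [-3.16, 2.05], [-2.99, -0.16], [-3.1, 3.1]. Speed limits (rad/s): [2.79, 2.79, 3.14, 3.14, 3.14, 3.14].

### API

Orientations are given as a unit quaternion [x, y, z, w].
In Python, from bench import arm, eyes, nets gives the robot as it stands.
- The arm moves only by the tool apply_moves, never from a script. Its arguments are lists of equal length, an entry for each row: "delta_rot": the turn, a rotation vector about the tool's x, y, z as a fraction of full scale, a list of three; "xyz": the shift along the tool's x, y, z as a fraction of full scale, a list of three; "hand": the gripper command: -1 is fully open, 1 is shut, values between are in proportion. In form: {"delta_rot": [[ax, ay, az], ...], "xyz": [[dx, dy, dz], ...], "hand": [hand, ...]}. A call has 1 to 20 rows; each row shifts and turns the commanded pose from where the row before left it, along the tool's axes as they then stand; what a row does not reach is not made up. Full scale, the value 1, is 0.025 m for a shift and 6 degrees for a turn. A row lasts 1/12 s, in which the tool goes at most 41.7 mm and 7.16 degrees, less where a joint would pass 70% of its speed; a pose out of reach is approached as far as the arm can. A call with a number of a shift or a turn outside -1 to 1 is refused whole. A call with a gripper value outside its range is refused whole. The fingers move at their own pace and stop on an object; the grip force is fixed at half the most. Time passes only in rows, so rows that do not move let the fingers close. It gives the time, the measured TCP pose, the force, the opening and the grip force at its end, in the units of the state.
- arm.read_state(): the state, without advancing time (a new reading comes with each control period).
- eyes.get_image(name): name is "side" or "top"; returns a dict with "frame" (420x560x3 uint8, red, green, blue), "range_z" (420x560 float32, mm along the optical axis (not along the pixel's ray), 0 where there is no reading), "camera_matrix" (3x3 intrinsics, pixels), "R" (3x3) and "t" (3): a world point X has camera coordinates R X + t. Camera axes: x right, y down, z forward; pixel columns grow to the right and rows downward; lengths in mm; the calibration is good to about 2 mm. A picture is of the moment at which its call begins.
- arm.job_done(): hands the job in; it is judged then, once.
Trained networks look in a picture, given as the dict that the camera call returned (one of the last four; its "shot" number tells which), for a name from the list of things; names that differ only in an ending like _2 or _b are one class to them, and where a whole thing is asked for, a point or a joint stands for the part that bears it (a point fixed in the world has none). Each returns a list of dicts, best first, with "score" (0 to 1); they miss things now and then, are a little off and sometimes report something else, mostly with a low value. They report only what shows in the picture. A call takes as long as a camera call.
- nets.look_for(name, picture): "bbox" ([left, top, right, bottom] in pixels, round what is visible of it).
- nets.masks_of(name, picture): "region" (420x560 bool, what is visible of it) and "bbox" ([left, top, right, bottom] in pixels, round what is visible of it).
The state is a dict: "clock": time; "joints": joint angles; "joint_vel": joint speeds; "joint_efforts": joint torques, N m; "position": TCP position; "ee_rot": TCP orientation; "contact_force": force on the tool from outside, world axes, zero at the start; "wrist_torque": the same for the moment, N m; "gripper_width": finger opening in mm; "grasp_force": force on a finger pad.
Only numpy, scipy, OpenCV 4.12 (cv2) and the standard library are available. Lean on these libraries where they do the work, as an engineer would, in place of code of your own. Each camera call takes 0.05 s, during which the arm holds its last target. There are 200 camera calls.

### The job

Two small cam clamps stand on the lift table. Turn the cam lever of the one that holds the black block, away from the block and its stop, just far enough that the cam pushes the block against the sprung pad and presses the pad about half-way into its housing, and never all the way in; then let go. Leave the lever of the other clamp, which holds a solenoid valve, alone.

Things in the scene. Friction and masses are not known exactly. Their poses are not given: they have to be found in the camera images.
- grip (a point): centre of the graspable part of the black upright handle post (18 mm diameter, top 22 mm above this point, 22 mm steel collar 38 mm below it) at the end of the cam lever of the clamp holding the black block. It moves on a level circle of 110 mm radius about the pivot. 3 N move it, up to 8 N when clamping; it stays where left. Under its sweep nothing is higher than 45 mm above the table.
- pivot (a point): the vertical pivot axis of that lever, at the top of the pivot bolt. Fixed axes: y is level from pivot towards block, pad and stop (clamping direction); -x is the lever's side; z up. The cam is a steel disc, radius 28 mm, its centre 18 mm from the pivot, opposite the handle.
- lever (a joint): angle a (rad) of that lever, growing anticlockwise seen from above, which clamps; 0 = the post lies on the pivot point's -x axis. It starts at -0.75 to -0.55; stops at -0.8 and 1.1. The cam reaches 28 + 18 sin(a) mm from the pivot along y. The stop stands elsewhere each time (free pad face 49 to 58 mm from the pivot along y), so the angle needed is about 0.05 to 0.6.
- pad (a joint): how far (m) the sprung steel pad (44 mm wide, 19 mm high) of that clamp's stop is pushed into its grey housing: 0 = free, its face 16 mm proud; 0.008 = half-way; 0.016 = flush, home. Its spring pushes back with 2.4 N at 0 and 0.8 N more per mm.
- block_centre (a point): centre of the loose black rectangular block, 28 x 75 x 25 mm, lying with a few mm of play on the 12 mm high clamp plate between cam, pad and two end fences; its 28 mm side lies along the clamping direction; z axis up.
- idle_grip (a point): the same point on the handle post of the lever of the other, identical clamp, which holds a standing solenoid valve (23 x 50 x 58 mm); to be left alone.

How it is judged (in metres and radians):
At the end, for the whole second after the job is handed in: the block, still lying in its clamp (within 45 mm of its start, tilted less than 0.15 rad), holds the pad pressed in by 4 to 12 mm, at rest (value of joint pad between 0.004 and 0.012 m and velocity of joint pad between -0.003 and 0.003 m/s and angle between block_centre's own z axis and vertical below 0.15 rad and height (world z) of block_centre below 0.032 m and distance of block_centre from where it was at the start of the episode below 0.045 m); the robot touches nothing.
It fails at once if the pad is pressed home (more than 14.5 mm): the cam is overrun (value of joint pad above 0.0145 m).
It fails at once if the lever of the other clamp is moved (its post by more than 15 mm) (distance of idle_grip from where it was at the start of the episode above 0.015 m).
It also fails if it takes over 38 s, if anything falls off the work surface, if the arm or the gripper's body presses on something with over 40 N, if the wrist force passes 120 N, or if a joint passes its speed limit or range.

## Working session

There is one attempt and no reset: what is moved stays moved. The work goes in short steps, Python scripts to look and compute and a tool call to move; the robot and the scene stay as the last step left them, time stands still between calls to the robot, and variables do not carry over. Pictures are saved under pics/ and viewed, at most 10 in all, crops included, and the job is handed in when it is done.

Besides the shell and the picture viewer there is one more tool, called after "Emit:" as a command line: name --argument value ..., lists and objects as JSON in quotes. apply_moves: Moves the arm, as the interface text tells. Its arguments: {"type":"object","properties":{"delta_rot":{"type":"array"},"xyz":{"type":"array"},"hand":{"type":"array"}},"required":["delta_rot","xyz","hand"]}

```bash
mkdir -p pics
cat > h.py <<'E'
import numpy as np, cv2
from bench import arm, eyes, nets
def world(p,u,v,z):
    K=p["camera_matrix"]; c=np.linalg.inv(K)@np.array([u,v,1.])*z
    return p["R"].T@(c-p["t"])
def cloud(p):
    K=p["camera_matrix"]; v,u=np.mgrid[:420,:560]; z=p["range_z"]
    c=np.stack([(u-K[0,2])/K[0,0]*z,(v-K[1,2])/K[1,1]*z,z],-1)-p["t"]
    w=c@p["R"]; w[z<=0]=np.nan; return w
E
python3 - <<'E'
from h import *
s=arm.read_state(); print(s["clock"],s["position"],s["ee_rot"])
P={n:eyes.get_image(n) for n in("top","side")}
for n,p in P.items():
    im=p["frame"].copy(); w=cloud(p)
    for k in("grip","pivot","lever","pad","block_centre","idle_grip"):
        for m in nets.masks_of(k,p)[:3]:
            r=m["region"]; q=w[r]; q=q[~np.isnan(q[:,0])]
            print(n,k,round(m["score"],2),np.round(m["bbox"]),np.round(np.median(q,0)) if len(q) else 0, np.round(np.percentile(q[:,2],98)) if len(q) else 0)
    cv2.imwrite(f"pics/{n}.png",im[...,::-1])
np.savez("t.npz",**{n+k:P[n][k] for n in P for k in("frame","range_z","camera_matrix","R","t")})
E
```

```text
0.0 [203.37279244 590.36560487 230.18609677] [ 9.86254507e-01 -1.65229584e-01 -1.35442427e-04  1.10190437e-03]
top grip 0.68 [350. 173. 389. 244.] [ 607. -257.   33.] 101.0
top grip 0.67 [344. 175. 363. 208.] [ 623. -228.   35.] 38.0
top pivot 0.83 [311. 163. 390. 244.] [ 600. -242.   12.] 94.0
top lever 0.74 [350. 173. 388. 247.] [ 607. -257.   33.] 101.0
top pad 0.59 [340. 183. 350. 200.] [ 617. -205.   33.] 36.0
top block_centre 0.63 [343. 174. 366. 205.] [ 626. -228.   35.] 38.0
top idle_grip 0.87 [174. 165. 232. 222.] [657.  82.  33.] 101.0
side grip 0.66 [280. 179. 338. 216.] [ 526. -217.   35.] 101.0
side pivot 0.93 [260. 181. 339. 231.] [ 578. -207.   15.] 97.0
side lever 0.58 [282. 182. 340. 214.] [ 525. -217.   36.] 101.0
side block_centre 0.8 [273. 198. 304. 211.] [ 617. -222.   36.] 37.0
side block_centre 0.51 [281. 179. 340. 215.] [ 529. -219.   35.] 101.0
side block_centre 0.25 [260. 184. 338. 229.] [ 576. -207.   15.] 97.0
side idle_grip 0.61 [210. 251. 255. 305.] [605. 135.  35.] 102.0
```

View pics/top.png

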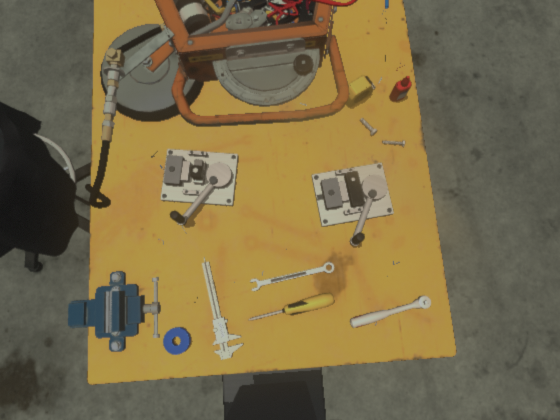

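View pics/side.png

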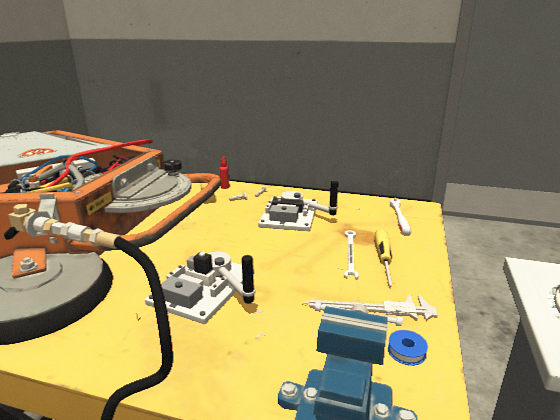

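Top picture: the black-block clamp is at right, with its block at (353,188), cam at (374,188), post at (357,240) and pad/housing at (331,193). The valve clamp is at left, with its post at (178,217). Next, the geometry.

Run:
```python
from h import *
from scipy.spatial.transform import Rotation as Ro
d=np.load("t.npz")
for n in("top","side"):
    p={k:d[n+k] for k in("frame","range_z","camera_matrix","R","t")}
    w=cloud(p); 
    box=(w[...,0]>440)&(w[...,0]<720)&(w[...,1]<-120)&(w[...,1]>-340)
    def st(lo,hi):
        m=box&(w[...,2]>lo)&(w[...,2]<hi); return m,w[m]
    for lo,hi in((60,92),(92,110)):
        m,q=st(lo,hi); print(n,lo,len(q),q.mean(0).round(1),q.min(0).round(),q.max(0).round())
    m,q=st(8,18); r=cv2.minAreaRect(q[:,:2].astype(np.float32)); print("plate",r)
    print("cam",p["R"].T@-p["t"])
    vis=np.zeros((420,560,3),np.uint8); z=np.nan_to_num(w[...,2]); 
    v,u=np.where(box); a=[v.min()-5,v.max()+5,u.min()-5,u.max()+5]
    c=p["frame"][a[0]:a[1],a[2]:a[3]]; h=cv2.applyColorMap(np.clip(z*4,0,255).astype(np.uint8),cv2.COLORMAP_JET)[a[0]:a[1],a[2]:a[3]]
    print(a)
    if n=="top": cv2.imwrite("pics/crop.png",cv2.resize(np.hstack([c[...,::-1],h]),None,fx=4,fy=4,interpolation=cv2.INTER_CUBIC)[:600,:800])
s=arm.read_state(); print(Ro.from_quat(s["ee_rot"]).as_matrix().round(3))
```

```text
top 60 33 [ 508.7 -211.5   75.3] [ 503. -222.   60.] [ 518. -208.   92.]
top 92 67 [ 511.4 -216.1   99.9] [ 504. -224.   93.] [ 520. -208.  103.]
plate ((569.2476196289062, -223.204345703125), (178.6387481689453, 245.5630340576172), 84.87222290039062)
cam [411.01032979 -53.04343199 928.53816743]
[np.int64(144), np.int64(284), np.int64(295), np.int64(416)]
side 60 102 [ 511.4 -209.2   75.9] [ 503. -217.   61.] [ 521. -204.   91.]
side 92 47 [ 510.9 -210.5   98.4] [ 503. -218.   92.] [ 520. -204.  103.]
plate ((569.17578125, -219.31875610351562), (176.16783142089844, 246.77786254882812), 85.2006607055664)
cam [375.96075167 660.53311302 429.98984052]
[np.int64(176), np.int64(250), np.int64(231), np.int64(373)]
[[ 0.945 -0.326  0.   ]
 [-0.326 -0.945  0.   ]
 [-0.    -0.    -1.   ]]
```

View pics/crop.png

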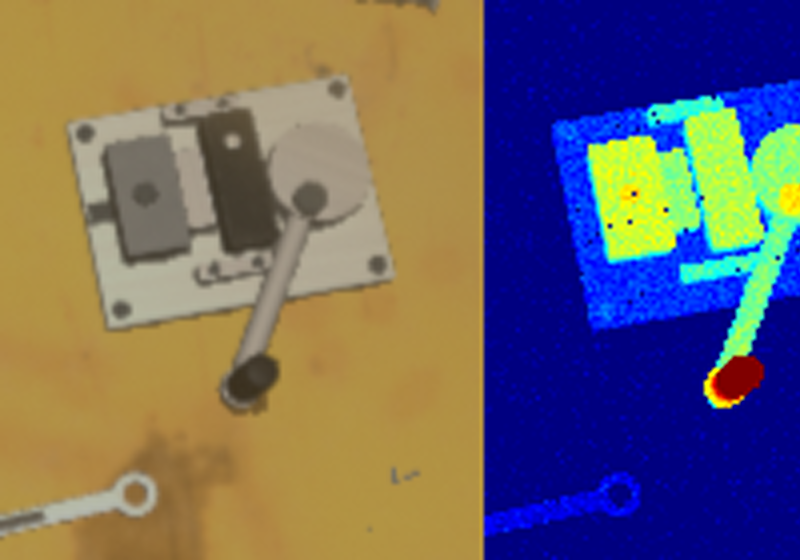

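The crop shows the pivot bolt at crop (310,196), the post top at (258,376), the block between about x=200 and 275, the pad strip right of the housing at (200,190), and the plate corners at (70,123), (347,75), (393,277) and (108,328).

Run:
```python
from h import *
d=np.load("t.npz"); p={k:d["top"+k] for k in("frame","range_z","camera_matrix","R","t")}
def at(cu,cv,z):
    u,v=cu/4+295-.375,cv/4+144-.375
    o=-p["R"].T@p["t"]; r=world(p,u,v,1)-o; return o+r*(z-o[2])/r[2]
c=[at(*q,12) for q in((70,123),(347,75),(393,277),(108,328))]
ydir=(c[0]-c[1])+(c[3]-c[2]); yd=ydir[:2]/np.linalg.norm(ydir[:2]); xd=np.array([yd[1],-yd[0]])
print("plate",np.round(c),"yd",yd, np.linalg.norm(c[0]-c[1]),np.linalg.norm(c[1]-c[2]))
w=cloud(p); print("z bolt",w[193,372],w[188,376],"pad",w[191,344])
pv=at(310,196,w[193,372][2])[:2]; print("pivot",pv)
disc=at(319,172,w[188,376][2])[:2]
g=np.array([511.2,-213.5])
for nm,q in(("post",g),("disc",disc),("housR",at(187,195,36)[:2]),("padface?",at(213,190,32)[:2]),("blockL",at(212,180,37)[:2]),("blockR",at(263,178,37)[:2])):
    e=q-pv; print(nm,q.round(1),"x,y",(e@xd).round(1),(e@yd).round(1))
e=g-pv; print("r",np.linalg.norm(e),"a",np.arctan2(-(e@yd)*-1,-(e@xd))*-1)
```

```text
plate [[ 670. -143.   12.]
 [ 686. -301.   12.]
 [ 569. -312.   12.]
 [ 553. -153.   12.]] yd [-0.10214214  0.99476981] 158.93190478167364 117.54767551528246
z bolt [ 610.83968687 -264.74044404   40.06750152] [ 622.71470316 -276.24880041   33.70239442] pad [ 620.79293263 -205.8900601    35.877089  ]
pivot [ 611.64411328 -265.1075954 ]
post [ 511.2 -213.5] x,y -94.6 61.6
disc [ 626.  -273.1] x,y 13.5 -9.4
housR [ 618.1 -199.9] x,y 13.1 64.2
padface? [ 620.8 -214.9] x,y 14.2 49.0
blockL [ 625.2 -214.1] x,y 18.7 49.4
blockR [ 624.2 -241.7] x,y 14.9 22.0
r 112.92636448372754 a -0.5769425045873406
```

Emit:
apply_moves --delta_rot '[[0,0,0],[0,0,0],[0,0,0],[0,0,0],[0,0,0],[0,0,0],[0,0,0],[0,0,0],[0,0,0],[0,0,0],[0,0,0],[0,0,0],[0,0,0],[0,0,0],[0,0,0],[0,0,0],[0,0,0],[0,0,0],[0,0,0],[0,0,0]]' --xyz '[[0.82,0.98,0],[0.82,0.98,0],[0.82,0.98,0],[0.82,0.98,0],[0.82,0.98,0],[0.82,0.98,0],[0.82,0.98,0],[0.82,0.98,0],[0.82,0.98,0],[0.82,0.98,0],[0.82,0.98,0],[0.82,0.98,0],[0.82,0.98,0],[0.82,0.98,0],[0.82,0.98,0],[0.82,0.98,0],[0.82,0.98,0],[0.82,0.98,0],[0.82,0.98,0],[0.82,0.98,0]]' --hand '[-1,-1,-1,-1,-1,-1,-1,-1,-1,-1,-1,-1,-1,-1,-1,-1,-1,-1,-1,-1]'

```text
clock: 2.37
position: [431.9, -7.5, 231.7]
ee_rot: [0.986, -0.165, 0.001, -0.0]
contact_force: [1.2, 1.0, -0.1]
gripper_width: 85.3
grasp_force: 0.0
```

Emit:
apply_moves --delta_rot '[[0,0,0],[0,0,0],[0,0,0],[0,0,0],[0,0,0],[0,0,0],[0,0,0.7],[0,0,0.7],[0,0,0]]' --xyz '[[0.82,0.97,0],[0.82,0.97,0],[0.82,0.97,0],[0.82,0.97,0],[0.82,0.97,0],[0.82,0.97,0],[0.7,0.9,0],[0,0,0],[0,0,0]]' --hand '[-1,-1,-1,-1,-1,-1,-1,-1,-1]'

```text
clock: 3.12
position: [509.8, -212.0, 230.7]
ee_rot: [0.971, -0.239, -0.0, 0.0]
contact_force: [-0.5, -0.2, -0.2]
gripper_width: 85.2
grasp_force: 0.0
```

```bash
cat > st.py <<'E'
from h import *
from scipy.spatial.transform import Rotation as Ro
import sys
s=arm.read_state(); M=Ro.from_quat(s["ee_rot"]).as_matrix()
print(s["clock"],s["position"].round(1) if hasattr(s["position"],"round") else s["position"],s["gripper_width"],s["contact_force"],s["joints"]); print(M.round(3))
if len(sys.argv)>1:
    t=np.array(eval(sys.argv[1])); print("tool delta",M.T@(t-np.array(s["position"])))
E
python3 st.py "[511.2,-213,62]"
```

```text
3.1167 [ 509.8 -212.   230.7] 85.18130358093434 [-0.45425967 -0.18202123 -0.23404168] [-1.00435060e-01  2.61846282e-01 -1.73327803e-01 -8.77428790e-05
 -1.13650313e+00  1.18886772e+00]
[[ 0.886 -0.464 -0.001]
 [-0.464 -0.886  0.   ]
 [-0.001  0.    -1.   ]]
tool delta [  1.89544375   0.21671303 168.71306509]
```

Emit:
apply_moves --delta_rot '[[0,0,0],[0,0,0],[0,0,0],[0,0,0],[0,0,0],[0,0,0],[0,0,0],[0,0,0],[0,0,0],[0,0,0],[0,0,0],[0,0,0],[0,0,0],[0,0,0],[0,0,0]]' --xyz '[[0.08,0,0.84],[0,0,0.84],[0,0,0.84],[0,0,0.84],[0,0,0.84],[0,0,0.84],[0,0,0.84],[0,0,0.84],[0,0,0],[0,0,0],[0,0,0],[0,0,0],[0,0,0],[0,0,0],[0,0,0]]' --hand '[-1,-1,-1,-1,-1,-1,-1,-1,0.4,0.4,0.4,0.4,0.4,0.4,0.4]'

```text
clock: 4.37
position: [511.9, -211.7, 64.2]
ee_rot: [0.972, -0.237, 0.001, -0.0]
contact_force: [0.5, -1.5, 0.5]
gripper_width: 25.9
grasp_force: 0.3
```

```bash
python3 st.py "[511.2,-213,62]"
python3 - <<'E'
from h import *
a=eyes.get_image("side")["frame"][150:260,220:380]; b=eyes.get_image("top")["frame"][140:290,270:420]
b=cv2.resize(b,(400,400),interpolation=cv2.INTER_CUBIC);a=cv2.resize(a,(400,275),interpolation=cv2.INTER_CUBIC); a=np.vstack([a,np.zeros((125,400,3),np.uint8)])
cv2.imwrite("pics/g.png",np.hstack([a,b])[...,::-1])
E
```

```text
4.3667 [ 511.9 -211.7   64.2] 25.861679234343704 [ 0.53234506 -1.46920747  0.48881768] [-9.93354424e-02  4.43842845e-01 -3.77853869e-01  2.43888679e-04
 -7.47368965e-01  1.19166232e+00]
[[ 0.888 -0.46   0.002]
 [-0.46  -0.888 -0.   ]
 [ 0.002 -0.    -1.   ]]
tool delta [2.01966109e-03 1.50982565e+00 2.20695130e+00]
```

View pics/g.png

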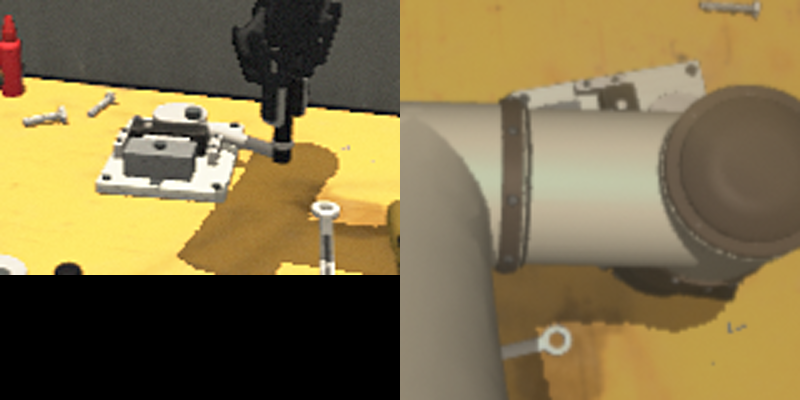

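The fingers straddle the post in the side view at crop (283,130). Now I'll sweep the first part of the arc.

Emit:
apply_moves --delta_rot '[[0,0,-0.667],[0,0,-0.667],[0,0,-0.667],[0,0,-0.667],[0,0,-0.667],[0,0,-0.667],[0,0,-0.667],[0,0,-0.667],[0,0,0],[0,0,0]]' --xyz '[[0.011,0.307,0],[0.011,0.307,0],[0.011,0.307,0],[0.011,0.307,0],[0.011,0.307,0],[0.011,0.307,0],[0.011,0.307,0],[0.011,0.307,0],[0,0,0],[0,0,0]]' --hand '[0.4,0.4,0.4,0.4,0.4,0.4,0.4,0.4,0.4,0.4]'

```text
clock: 5.3
position: [499.6, -271.0, 63.2]
ee_rot: [0.999, 0.039, 0.0, 0.0]
contact_force: [-1.0, 0.2, -0.9]
gripper_width: 25.5
grasp_force: 0.0
```

```bash
cat > ang.py <<'E'
from h import *
s=arm.read_state(); pv=np.array([611.6,-265.1]); yd=np.array([-.102,.995]); xd=np.array([.995,.102])
e=np.array(s["position"])[:2]-pv; print("r",np.linalg.norm(e),"a tool",np.arctan2(-(e@yd),-(e@xd)),s["contact_force"],s["gripper_width"])
E
python3 ang.py
python3 - <<'E'
from h import *
p=eyes.get_image("side"); w=cloud(p)
a=p["frame"][170:240,250:350]; cv2.imwrite("pics/g2.png",cv2.resize(a,(800,560),interpolation=cv2.INTER_CUBIC)[...,::-1])
E
```

```text
r 112.15067702713502 a tool -0.04941859656531455 [-1.0223551   0.19521004 -0.88797766] 25.45304195612616
```

View pics/g2.png

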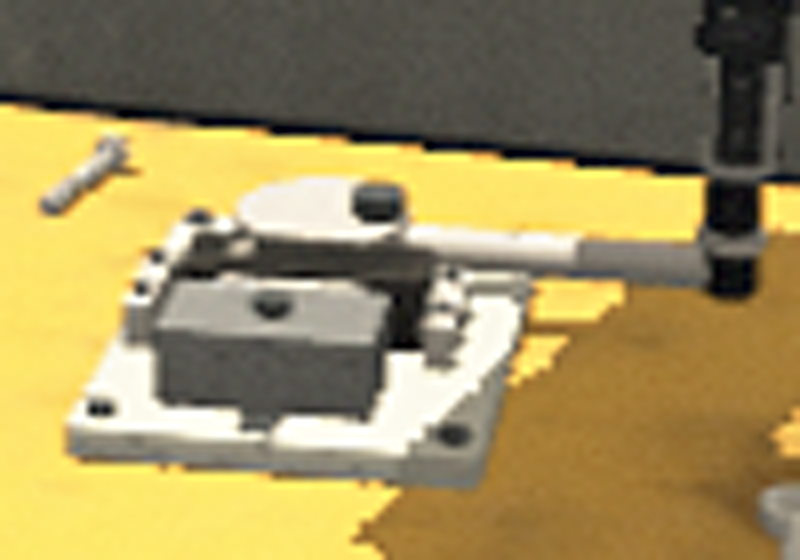

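The side view shows the lever nearly square to the block and the block up at the pad. About 0.16 rad remains. I'll push that, open, and rise.

Emit:
apply_moves --delta_rot '[[0,0,-0.53],[0,0,-0.53],[0,0,-0.53],[0,0,0],[0,0,0]]' --xyz '[[0.01,0.245,0],[0.01,0.245,0],[0.01,0.245,0],[0,0,0],[0,0,0]]' --hand '[0.4,0.4,0.4,0.4,0.4]'

```text
clock: 5.77
position: [502.3, -288.6, 63.0]
ee_rot: [0.993, 0.122, -0.0, -0.0]
contact_force: [-1.3, 0.7, -0.1]
gripper_width: 25.5
grasp_force: 0.8
```

```bash
python3 ang.py
```

```text
r 111.76705946019956 a tool 0.10925314790367509 [-1.33982637  0.74164073 -0.05174489] 25.5162489335717
```

Emit:
apply_moves --delta_rot '[[0,0,0],[0,0,0],[0,0,0],[0,0,0],[0,0,0],[0,0,0],[0,0,0],[0,0,0],[0,0,0],[0,0,0],[0,0,0],[0,0,0],[0,0,0],[0,0,0],[0,0,0],[0,0,0],[0,0,0],[0,0,0],[0,0,0],[0,0,0]]' --xyz '[[0,0,0],[0,0,0],[0,0,0],[0,0,0],[0,0,0],[0,0,-0.9],[0,0,-0.9],[0,0,-0.9],[0,0,-0.9],[0,0,-0.9],[0,0,-0.9],[-0.3,-1,0],[-0.3,-1,0],[-0.3,-1,0],[-0.3,-1,0],[-0.3,-1,0],[-0.3,-1,0],[-0.3,-1,0],[-0.3,-1,0],[0,0,0]]' --hand '[-0.3,-0.3,-0.3,-0.3,-0.3,-0.3,-0.3,-0.3,-0.3,-0.3,-0.3,-0.3,-0.3,-0.3,-0.3,-0.3,-0.3,-0.3,-0.3,-0.3]'

```text
clock: 7.43
position: [393.3, -107.7, 198.5]
ee_rot: [0.992, 0.124, 0.0, -0.001]
contact_force: [0.1, -0.3, -0.5]
gripper_width: 55.6
grasp_force: 0.0
```

Run:
```python
from h import *
p=eyes.get_image("top"); w=cloud(p); np.savez("t2.npz",**p)
c=p["frame"][144:284,295:416]; cv2.imwrite("pics/c2.png",cv2.resize(c,None,fx=4,fy=4,interpolation=cv2.INTER_CUBIC)[...,::-1])
```

```text
(no output)
```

View pics/c2.png

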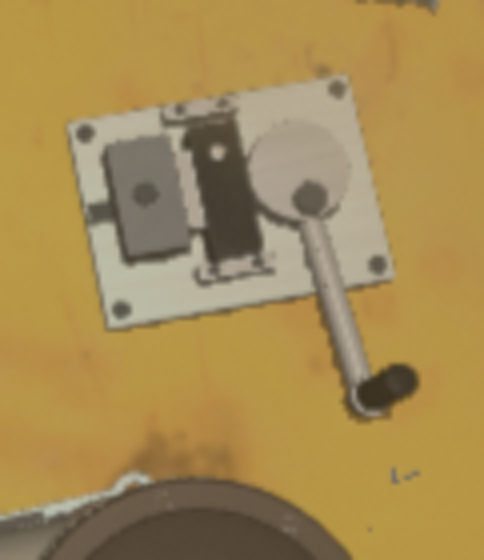

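The block has moved left, the lever points down and right with the post at crop (390,385), and a narrow pad strip shows at (193,190). I'll measure it.

Run:
```python
from h import *
p=dict(np.load("t2.npz")); w=cloud(p); pv=np.array([611.6,-265.1]); yd=np.array([-.102,.995]); xd=np.array([.995,.102])
m=(w[...,2]>60)&(np.hypot(w[...,0]-500,w[...,1]+280)<40); q=w[m].mean(0); e=q[:2]-pv; print(q,np.linalg.norm(e),np.arctan2(-(e@yd),-(e@xd)))
o=-p["R"].T@p["t"]
# profiles along clamp y at heights 36, averaged over x 8..20
g0=dict(frame=np.load("t.npz")["topframe"])["frame"]
for name,f in(("before",g0),("after",p["frame"])):
    gr=cv2.cvtColor(f,cv2.COLOR_RGB2GRAY).astype(np.float32); out=[]
    ys=np.arange(14,80,1.5)
    for y in ys:
        v=[]
        for x in np.arange(2,22,2.):
            P=np.r_[pv+x*xd+y*yd,37]; c=p["camera_matrix"]@(p["R"]@P+p["t"]); c=c/c[2]
            v.append(cv2.getRectSubPix(gr,(1,1),(float(c[0]),float(c[1])))[0,0])
        out.append(int(np.mean(v)))
    print(name,list(zip(ys.tolist(),out)))
```

```text
[ 500.99443203 -281.39636414   91.55891003] 111.79965630313468 0.044129453404278346
before [(14.0, 153), (15.5, 148), (17.0, 133), (18.5, 107), (20.0, 84), (21.5, 72), (23.0, 67), (24.5, 65), (26.0, 64), (27.5, 64), (29.0, 64), (30.5, 64), (32.0, 63), (33.5, 63), (35.0, 62), (36.5, 62), (38.0, 62), (39.5, 61), (41.0, 61), (42.5, 61), (44.0, 62), (45.5, 62), (47.0, 60), (48.5, 57), (50.0, 65), (51.5, 93), (53.0, 134), (54.5, 152), (56.0, 157), (57.5, 157), (59.0, 157), (60.5, 158), (62.0, 158), (63.5, 156), (65.0, 152), (66.5, 137), (68.0, 119), (69.5, 112), (71.0, 110), (72.5, 110), (74.0, 110), (75.5, 110), (77.0, 110), (78.5, 108)]
after [(14.0, 162), (15.5, 162), (17.0, 162), (18.5, 162), (20.0, 162), (21.5, 162), (23.0, 161), (24.5, 158), (26.0, 150), (27.5, 134), (29.0, 108), (30.5, 84), (32.0, 71), (33.5, 66), (35.0, 65), (36.5, 65), (38.0, 65), (39.5, 65), (41.0, 64), (42.5, 64), (44.0, 63), (45.5, 63), (47.0, 63), (48.5, 63), (50.0, 63), (51.5, 63), (53.0, 63), (54.5, 66), (56.0, 78), (57.5, 108), (59.0, 146), (60.5, 160), (62.0, 163), (63.5, 162), (65.0, 158), (66.5, 143), (68.0, 125), (69.5, 117), (71.0, 115), (72.5, 114), (74.0, 114), (75.5, 115), (77.0, 115), (78.5, 113)]
```

The visible strip puts the pad at about 5–7 mm, which is inside the band but on the low side. I'll go back and nudge about 0.11 rad more to centre it.

Emit:
apply_moves --delta_rot '[[0,0,0],[0,0,0],[0,0,0],[0,0,0],[0,0,0],[0,0,0],[0,0,0],[0,0,0],[0,0,0]]' --xyz '[[0.3,1,0],[0.3,1,0],[0.3,1,0],[0.3,1,0],[0.3,1,0],[0.3,1,0],[0.3,1,0],[0.3,0.8,0],[0,0,0]]' --hand '[-0.3,-0.3,-0.3,-0.3,-0.3,-0.3,-0.3,-0.3,-0.3]'

```text
clock: 8.23
position: [503.7, -288.0, 197.3]
ee_rot: [0.993, 0.121, 0.0, 0.001]
contact_force: [0.6, -0.7, -0.7]
gripper_width: 55.2
grasp_force: 0.0
```

```bash
python3 ang.py; python3 st.py "[502,-283.5,63]"
```

```text
r 110.33438134407236 a tool 0.10663375089457698 [ 0.64803821 -0.71152668 -0.69327111] 55.19977649662719
8.2333 [ 503.7 -288.   197.3] 55.19977649662719 [ 0.64803821 -0.71152668 -0.69327111] [-2.39692893e-01  3.34749131e-01 -1.57553037e-01  1.39389282e-03
 -1.07773991e+00  2.05341443e+00]
[[ 0.97   0.241  0.   ]
 [ 0.241 -0.97  -0.001]
 [ 0.     0.001 -1.   ]]
tool delta [ -0.5478543   -4.93157163 134.26728914]
```

Emit:
apply_moves --delta_rot '[[0,0,0],[0,0,0],[0,0,0],[0,0,0],[0,0,0],[0,0,0],[0,0,0],[0,0,0],[0,0,0],[0,0,0],[0,0,0],[0,0,0],[0,0,-0.43],[0,0,-0.43],[0,0,-0.43],[0,0,0],[0,0,0]]' --xyz '[[0,-0.1,0.9],[0,0,0.9],[0,0,0.9],[0,0,0.9],[0,0,0.9],[0,0,0.9],[0,0,0],[0,0,0],[0,0,0],[0,0,0],[0,0,0],[0,0,0],[0.01,0.2,0],[0.01,0.2,0],[0.01,0.2,0],[0,0,0],[0,0,0]]' --hand '[-0.3,-0.3,-0.3,-0.3,-0.3,-0.3,0.4,0.4,0.4,0.4,0.4,0.4,0.4,0.4,0.4,0.4,0.4]'

```text
clock: 9.65
position: [505.4, -295.6, 63.7]
ee_rot: [0.982, 0.189, -0.0, -0.0]
contact_force: [-2.1, 2.7, 1.1]
gripper_width: 25.8
grasp_force: 1.3
```

```bash
python3 ang.py
```

```text
r 110.46200378444074 a tool 0.1773331509368149 [-2.08759284  2.6586653   1.12407545] 25.78426452394572
```

Emit:
apply_moves --delta_rot '[[0,0,0],[0,0,0],[0,0,0],[0,0,0],[0,0,0],[0,0,0],[0,0,0],[0,0,0],[0,0,0],[0,0,0],[0,0,0],[0,0,0],[0,0,0],[0,0,0],[0,0,0],[0,0,0],[0,0,0],[0,0,0],[0,0,0],[0,0,0]]' --xyz '[[0,0,0],[0,0,0],[0,0,0],[0,0,0],[0,0,0],[0,0,-0.9],[0,0,-0.9],[0,0,-0.9],[0,0,-0.9],[0,0,-0.9],[0,0,-0.9],[-0.3,-1,0],[-0.3,-1,0],[-0.3,-1,0],[-0.3,-1,0],[-0.3,-1,0],[-0.3,-1,0],[-0.3,-1,0],[-0.3,-1,0],[0,0,0]]' --hand '[-0.3,-0.3,-0.3,-0.3,-0.3,-0.3,-0.3,-0.3,-0.3,-0.3,-0.3,-0.3,-0.3,-0.3,-0.3,-0.3,-0.3,-0.3,-0.3,-0.3]'

```text
clock: 11.32
position: [372.6, -130.8, 198.3]
ee_rot: [0.982, 0.191, -0.0, -0.001]
contact_force: [0.2, -0.3, -0.5]
gripper_width: 55.7
grasp_force: 0.0
```

Run:
```python
from h import *
p=eyes.get_image("top"); w=cloud(p); pv=np.array([611.6,-265.1]); yd=np.array([-.102,.995]); xd=np.array([.995,.102])
m=(w[...,2]>60)&(w[...,2]<110)&(np.hypot(w[...,0]-502,w[...,1]+290)<40); q=w[m].mean(0); e=q[:2]-pv; print(q,np.linalg.norm(e),np.arctan2(-(e@yd),-(e@xd)))
gr=cv2.cvtColor(p["frame"],cv2.COLOR_RGB2GRAY).astype(np.float32)
for y in np.arange(50,72,1.5):
    v=[]
    for x in np.arange(2,22,2.):
        c=p["camera_matrix"]@(p["R"]@np.r_[pv+x*xd+y*yd,37]+p["t"]); c=c/c[2]
        v.append(cv2.getRectSubPix(gr,(1,1),(float(c[0]),float(c[1])))[0,0])
    print((y,int(np.mean(v))),end=" ")
c=p["frame"][144:284,295:416]; cv2.imwrite("pics/c3.png",cv2.resize(c,None,fx=4,fy=4,interpolation=cv2.INTER_CUBIC)[...,::-1])
```

```text
[ 502.64234625 -288.64308105   90.8707597 ] 111.47218027702108 0.11064821289697906
(np.float64(50.0), 63) (np.float64(51.5), 63) (np.float64(53.0), 63) (np.float64(54.5), 63) (np.float64(56.0), 67) (np.float64(57.5), 82) (np.float64(59.0), 118) (np.float64(60.5), 152) (np.float64(62.0), 162) (np.float64(63.5), 163) (np.float64(65.0), 159) (np.float64(66.5), 143) (np.float64(68.0), 125) (np.float64(69.5), 118) (np.float64(71.0), 115)
```

View pics/c3.png

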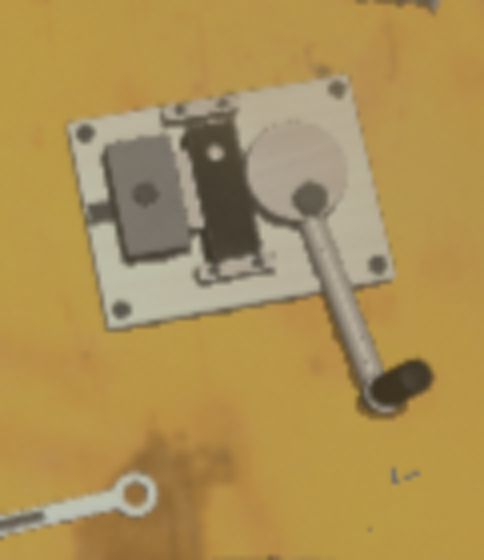

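The strip is now about 8 mm, so the pad is pressed in roughly 7–8 mm. The arm is clear, so I'm handing in.

```bash
python3 -c "
from bench import arm
print(arm.job_done())"
```

```text
the job is handed in; nothing more can be done
None
```

I turned the black-block clamp's lever until the pad was pressed in about 7–8 mm (from the top camera), let go with the arm clear, left the other lever alone, and handed the job in; no verdict came back.

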